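# Put the mousse frames on their own cake boards

## Task

The steel mousse frames have been set on the wrong cake boards: using the empty wire rack or another bare spot to set one aside, move the ring to the middle of the round board, the square frame to the middle of the square board with its sides in line with the board's, and pack the two wedge frames side by side on the oblong board, centred, head to tail (wide end beside narrow end), slanted sides facing each other nearly touching and straight sides towards the board's two short ends, so that together they make one rectangle. All four must end standing flat and right way up on their boards; do not disturb the sugar shaker.

Things in the scene. Friction and masses are not known exactly. Their poses are not given: they have to be found in the camera images.
- ring: round open steel ring mould, outer diameter 58, wall 3, 45 high, 90 g. Origin: centre of its underside, z up. Starts on the oblong board. Sizes in mm.
- square: square open steel frame (no bottom), 54 by 54 outside, wall 3, 45 high, 100 g. Origin: centre of its underside, z up, x and y square to its sides. Starts on the round board. Sizes in mm.
- wedge_a: Wedge-shaped open steel frame, 45 mm high, wall 3, 100 g. From above a right-angled trapezoid: wide end 56, narrow end 28, parallel, 60 apart (grip there, along y = 0); one side straight, one slanted. Origin: underside, wide end's outer face, 14 from the straight side. x to the narrow end (x = 60), z up; straight side at y = -14, slanted from y = 42 (wide end) to 14. Starts on the square board.
- wedge_b: Wedge-shaped open steel frame, 45 mm high, wall 3, 100 g. From above a right-angled trapezoid: wide end 56, narrow end 28, parallel, 60 apart (grip there, along y = 0); one side straight, one slanted. Origin: underside, wide end's outer face, 14 from the straight side. x to the narrow end (x = 60), z up; straight side at y = -14, slanted from y = 42 (wide end) to 14. Starts on the mat.
- board_round: white round cake board, diameter 92, 5 thick. Origin: centre of its underside. Fixed. Sizes in mm.
- board_square: white square cake board, 86 by 86, 5 thick. Origin: centre of its underside, x and y along its edges. Fixed. Sizes in mm.
- board_oblong: white oblong cake board, 84 (along its x) by 114 (along its y), 5 thick. Origin: centre of its underside. Packed with an 8 mm gap, one wedge has its origin at x = 30, y = 32 and its x axis along the board's -x, the other (interchangeable) at x = -30, y = -32, x axis along +x; straight sides face the two short (84) ends. Fixed. Sizes in mm.
- rack: small dark wire cooling rack, 96 by 96, its top 14 above the bench, empty at the start: the free spot. Origin: centre of its underside. Fixed. Sizes in mm.
- mat: thin dark rubber mat, 104 by 90, 2 thick, on which wedge_b starts; not a destination. Origin: centre of its underside. Fixed. Sizes in mm.
- shaker: metal sugar shaker, 56 in diameter, 92 high, loose, standing among the boards; to be left where it is. Origin: centre of its underside. Sizes in mm.

How it is judged:
At the end, for the whole second after the job is handed in: Ring and square within 12 mm of the centres of their boards, square aligned within 0.2 rad; wedges head to tail on the oblong board, slanted sides inward, either one at either end, each origin within 10 mm of its packed place in x and y and 0.2 rad; all flat, upright (0.06 rad), at rest (z of ring in the frame of board_round between 0.002 and 0.009 m and angle between each of ring, square, wedge_a, wedge_b's own z axis and vertical below 0.06 rad and z of square in the frame of board_square between 0.002 and 0.009 m and z of wedge_a in the frame of board_oblong between 0.002 and 0.009 m and z of wedge_b in the frame of board_oblong between 0.002 and 0.009 m and horizontal distance between ring and board_round below 0.012 m and horizontal distance between square and board_square below 0.012 m and (angle between the x axis of square and the x axis of board_square, either way round below 0.2 rad or angle between the x axis of square and the y axis of board_square, either way round below 0.2 rad) and angle between the x axis of each of wedge_a, wedge_b and the x axis of board_oblong, either way round below 0.2 rad and ((x of wedge_a in the frame of board_oblong between 0.02 and 0.04 m and y of wedge_a in the frame of board_oblong between 0.022 and 0.042 m and x of wedge_b in the frame of board_oblong between -0.04 and -0.02 m and y of wedge_b in the frame of board_oblong between -0.042 and -0.022 m) or (x of wedge_b in the frame of board_oblong between 0.02 and 0.04 m and y of wedge_b in the frame of board_oblong between 0.022 and 0.042 m and x of wedge_a in the frame of board_oblong between -0.04 and -0.02 m and y of wedge_a in the frame of board_oblong between -0.042 and -0.022 m)) and linear speed of each of ring, square, wedge_a, wedge_b below 0.02 m/s and angular speed of each of ring, square, wedge_a, wedge_b below 0.2 rad/s); the robot touches nothing.
It fails at once if the sugar shaker is shifted by more than 30 mm or tipped over (distance of shaker from where it was at the start of the episode above 0.03 m or angle between shaker's own z axis and vertical above 0.5 rad).
It also fails if it takes over 125 s, if anything falls off the work surface, if the arm or the gripper's body presses on something with over 40 N, if the wrist force passes 120 N, or if a joint passes its speed limit or range.

## Robot

A 6-joint arm with a two-finger parallel gripper is mounted at the origin on the work surface. World frame = base frame: x ahead of the robot, y to its left, z up, the work surface at z = 0. Lengths are in m, angles in rad, forces in N, time in s.
With the tool pointing down it reaches from about 0.325 to 0.9 m from the base axis. Payload 6.1 kg.
Tool frame: the origin (TCP) lies midway between the tips of the shut fingers; the grasp point (between the pads) lies 19 mm behind it; x points along the fingers, y is the direction in which the jaws open and shut, and the axes are right-handed (so a half turn about x gives the same grasp; the last joint's range is limited). The gripper opens to 85 mm and grips with 20 to 120 N. Pads are 22 mm wide; open, the fingers measure 114 mm over their backs; the gripper's body (76 mm by 85 mm) begins 54 mm behind the grasp point. The pads swing forward as they close: fully open they stand 13 mm farther back than shut.
Start: joints at [1.169, 0.22, 1.526, -0, 1.395, -0.126], TCP at [0.17, 0.601, 0.231] pointing down, gripper open.
Joint ranges: [-2.98, 2.98], [-0.91, 2.08], [0.09, 2.57], [-1.24, 4.39], [0.2, 2.65], [-2.68, 2.68]. Speed limits (rad/s): [2.57, 2.57, 3.01, 3.14, 3.14, 3.14].

## Interface

Orientations are given as [roll, pitch, yaw] about the fixed x, y, z axes, in that order (R = Rz(yaw) Ry(pitch) Rx(roll)).
In Python, from plant import movep, move_l, set_joints, gripper_to, hold, inverse_kinematics, observe, get_image, get_calibration, Unreachable, job_done gives the robot as it stands. Calls block until the motion is done:
- movep(position, orientation): joint-space move of the TCP to a pose.
- move_l(position, feed=0.15, rotation=None, max_force=None): straight line of the TCP; rotation=None keeps the orientation; feed is the mean speed in m/s. With max_force (N) it stops when the force on the tool has changed by that much, and returns True; else False.
- set_joints(angles): joint-space move.
- gripper_to(opening, f_grip=None): finger opening in m; f_grip is the grip in N (None keeps the last); returns when the fingers have stopped.
- hold(seconds).
- inverse_kinematics(position, orientation): joint angles nearest the present ones, or None.
- observe(): the state.
- get_image(name): name is "scene" or "top" or "wrist"; returns (picture, depth): 400x640x3 uint8, red, green, blue; 400x640 float32, m along the optical axis (not along the pixel's ray), 0 where there is no reading.
- get_calibration(name): a dict with "intrinsics" (3x3 intrinsics, pixels), "dist_coeffs" ([k1, k2, p1, p2, k3] as OpenCV has them; the pictures are not rectified), "world_from_camera" (4x4, takes a point from camera to world coordinates). Camera axes: x right, y down, z forward; pixel columns grow to the right and rows downward; lengths in m; the calibration is good to about 2 mm. A picture is of the moment at which its call begins: read the wrist's pose just before it. get_calibration takes no time and is no camera call; for the wrist camera it gives the pose at the moment of the call.
A pose or a line that the arm cannot do raises Unreachable and nothing moves.
- job_done(): hands the job in, once; it reports no verdict.
The state is a dict: "time_s": time; "q": joint angles; "joint_velocities": joint speeds; "joint_torque": joint torques, N m; "eef_pos": TCP position; "tcp_rot": TCP orientation; "ft_force": force on the tool from outside, world axes, zero at the start; "torque": the same for the moment, N m; "opening": finger opening in m.
Only numpy, scipy, OpenCV 4.12 (cv2) and the standard library are available. Lean on these libraries where they do the work, as an engineer would, in place of code of your own. Each camera call takes 0.05 s, during which the arm holds its last target. There are 200 camera calls.

## Working session

There is one attempt and no reset: what is moved stays moved. The work goes in short steps, each a Python script; the robot and the scene stay as the last script left them, time stands still between calls to the robot, and variables do not carry over. Pictures are saved under pics/ and viewed, about 12 in all and at most 16, crops included, and the job is handed in when it is done.

```bash
ls; mkdir -p pics; python3 - <<'E'
from plant import *
import cv2, numpy as np
s=observe(); print(s['time_s'],s['eef_pos'],s['tcp_rot'],s['opening'])
for n in ('top','scene'):
    im,d=get_image(n); cv2.imwrite(f'pics/{n}0.png',im[...,::-1]); np.save(f'pics/{n}0d.npy',d)
    c=get_calibration(n); print(n,c)
E
```

```text
pics
0.0 [0.16996864 0.60082992 0.23021726] [-1.70492199  1.5689037  -1.98072663] 0.08527197766998146
top {'intrinsics': array([[518.68072519,   0.        , 319.01931266],
       [  0.        , 518.68072519, 194.3682425 ],
       [  0.        ,   0.        ,   1.        ]]), 'dist_coeffs': array([-0.02794626,  0.        ,  0.        ,  0.        ,  0.        ]), 'world_from_camera': array([[-0.02810129, -0.99503981,  0.09542581,  0.45210462],
       [-0.99942671,  0.02616458, -0.02148661, -0.00414204],
       [ 0.01888325, -0.09597491, -0.99520462,  1.02978158],
       [ 0.        ,  0.        ,  0.        ,  1.        ]])}
scene {'intrinsics': array([[431.62074281,   0.        , 320.67919201],
       [  0.        , 431.62074281, 202.15985311],
       [  0.        ,   0.        ,   1.        ]]), 'dist_coeffs': array([0.01662662, 0.        , 0.        , 0.        , 0.        ]), 'world_from_camera': array([[ 0.36580948,  0.76175122, -0.53471347,  1.04454731],
       [ 0.93067903, -0.30216336,  0.20623737, -0.19328182],
       [-0.00446925, -0.5730902 , -0.81948011,  0.78899543],
       [ 0.        ,  0.        ,  0.        ,  1.        ]])}
```

View pics/top0.png

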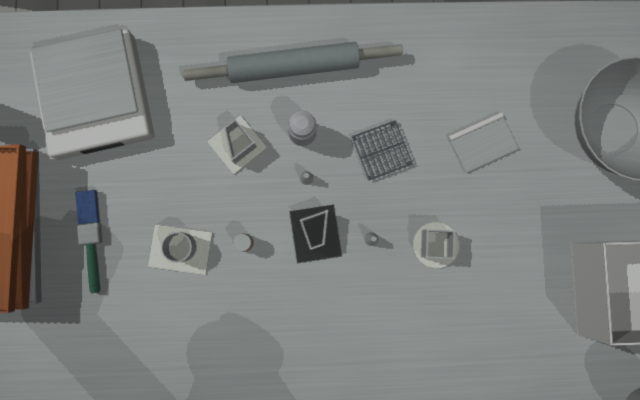

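View pics/scene0.png

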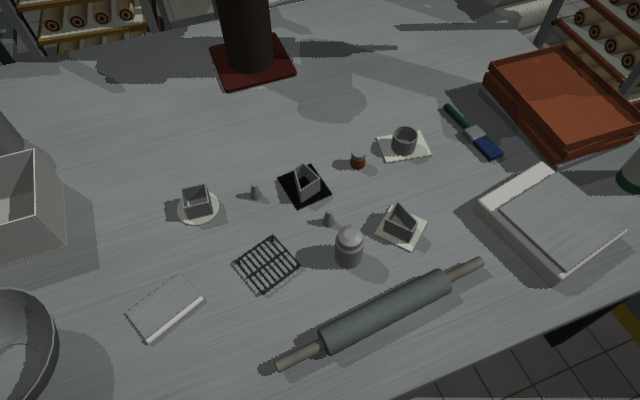

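```bash
python3 - <<'E'
import cv2, numpy as np
im=cv2.imread('pics/top0.png')
cv2.imwrite('pics/a.png',cv2.resize(im[100:290,140:330],None,fx=4,fy=4,interpolation=cv2.INTER_CUBIC)[:600+160][:,:760][0:760:1] if 0 else cv2.resize(im[105:285,140:350],(770,600),interpolation=cv2.INTER_CUBIC))
cv2.imwrite('pics/b.png',cv2.resize(im[105:285,290:500],(770,600),interpolation=cv2.INTER_CUBIC))
from plant import *
c=get_calibration('wrist');print(c['intrinsics'],c['dist_coeffs'],c['world_from_camera'])
E
```

```text
[[298.43993269   0.         322.18034496]
 [  0.         298.43993269 197.28368828]
 [  0.           0.           1.        ]] [-0.030996  0.        0.        0.        0.      ] [[ 0.27290672  0.92110185  0.2776568   0.10020972]
 [ 0.96203818 -0.26065879 -0.08086745  0.62171604]
 [-0.00211347  0.28918571 -0.95727068  0.37358815]
 [ 0.          0.          0.          1.        ]]
```

View pics/a.png

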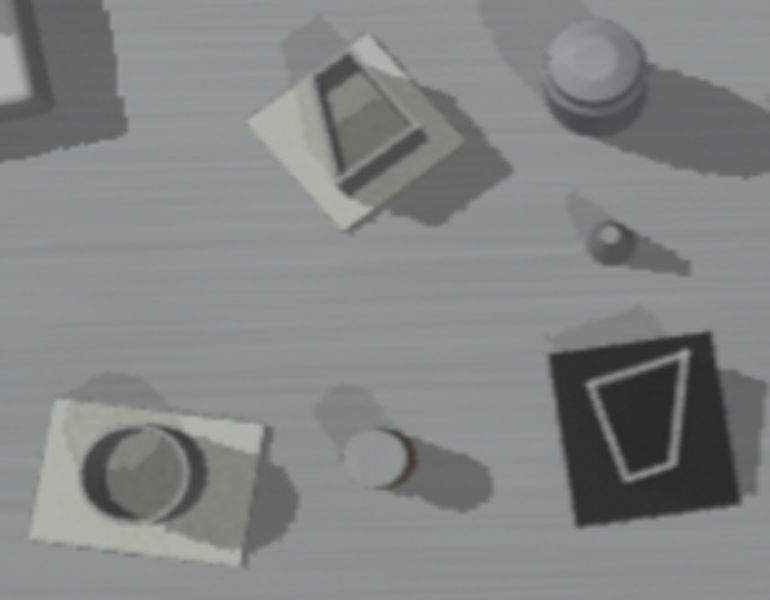

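View pics/b.png

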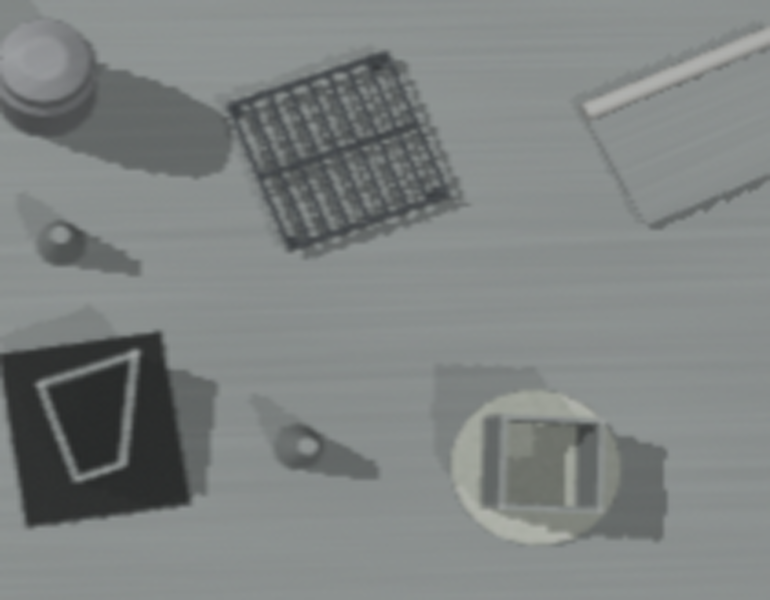

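```bash
cat > h.py <<'E'
import cv2, numpy as np
from scipy.optimize import least_squares
from plant import *
P2=np.pi/2
def cloud(d,c):
    h,w=d.shape; uv=np.mgrid[0:h,0:w][::-1].reshape(2,-1).T.astype(float)
    n=cv2.undistortPoints(uv[:,None],c['intrinsics'],c['dist_coeffs'])[:,0]
    z=d.reshape(-1); T=c['world_from_camera']
    p=np.c_[n*z[:,None],z]@T[:3,:3].T+T[:3,3]; p[z<=0]=np.nan
    return p.reshape(h,w,3)
def unproj(uv,c,z):
    n=cv2.undistortPoints(np.float64(uv)[:,None],c['intrinsics'],c['dist_coeffs'])[:,0]
    T=c['world_from_camera']; r=np.c_[n,np.ones(len(n))]@T[:3,:3].T
    return (T[:3,3]+r*((z-T[2,3])/r[:,2])[:,None])[:,:2]
a=np.linspace(0,2*np.pi,73)[:-1]
RIM={'ring':.0275*np.c_[np.cos(a),np.sin(a)],
 'square':.0255*np.array([[1,1],[-1,1],[-1,-1],[1,-1.]]),
 'wedge':np.array([[.0015,-.0125],[.0585,-.0125],[.0585,.0130],[.0015,.0397]])}
def xf(p,m): c,s=np.cos(p[2]),np.sin(p[2]); return m@np.array([[c,s],[-s,c]])+p[:2]
def inv(p,pt): c,s=np.cos(p[2]),np.sin(p[2]); return (pt-p[:2])@np.array([[c,-s],[s,c]])
def dpoly(poly,pt):
    q=np.roll(poly,-1,0); e=q-poly; v=pt[:,None]-poly
    t=np.clip((v*e).sum(2)/(e*e).sum(1),0,1)
    return np.linalg.norm(v-t[...,None]*e,axis=2).min(1)
def fit_rim(kind,pts,n=8):
    "fit outline to rim points; best over starting angles -> (x,y,th), rms"
    m=RIM[kind]; best=None
    if len(pts)>500: pts=pts[::len(pts)//500]
    for th in np.arange(n)*2*np.pi/n:
        c=pts.mean(0)-xf([0,0,th],m.mean(0)[None])[0]
        r=least_squares(lambda p:dpoly(m,inv(p,pts)),[*c,th],loss='soft_l1',f_scale=.002,x_scale=[.01,.01,.2])
        if best is None or r.cost<best.cost: best=r
    return best.x, np.sqrt(np.mean(best.fun**2))
def fit_corners(m,pts):
    best=None
    for k in range(4):
        q=np.roll(pts,k,0); r=least_squares(lambda p:(xf(p,m)-q).ravel(),[*q.mean(0),np.arctan2(*(q[0]-q[1])[::-1])])
        if best is None or r.cost<best.cost: best=r
    return best.x,np.sqrt(best.cost*2/len(pts))
E
python3 - <<'E'
from h import *
c=get_calibration('top'); d=np.load('pics/top0d.npy'); p=cloud(d,c)
print('bench z',np.nanmedian(p[180:230,395:410,2]))
px=lambda L,o:np.array([[o+(u+.5)/3.667-.5,105+(v+.5)/3.333-.5] for u,v in L])
R=lambda x,y:np.array([[-x,-y],[x,-y],[x,y],[-x,y]])/2
for n,L,o,z,m in [('sq',[(247,122),(369,33),(464,140),(347,231)],140,.005,R(.086,.086)),('obl',[(57,399),(265,425),(242,566),(30,540)],140,.005,R(.084,.114)),
  ('mat',[(549,354),(711,332),(740,503),(577,526)],140,.002,R(.104,.09)),('rack',[(232,104),(388,54),(455,194),(291,249)],290,.014,R(.096,.096))]:
    print(n,[f for f in (fit_corners(m,unproj(px(L,o),c,z)[::s]) for s in(1,-1))])
print('round',unproj(px([(536,467)],290),c,.005))
for n,k,(u0,u1,v0,v1),zt in [('ring','ring',(155,205,228,270),.05),('square','square',(415,460,225,265),.05),('wa','wedge',(215,265,115,170),.05),('wb','wedge',(295,338,208,258),.047)]:
    q=p[v0:v1,u0:u1].reshape(-1,3); print(n,'zmax',np.nanpercentile(q[:,2],[50,90,99])); q=q[np.abs(q[:,2]-zt)<.008]; print(len(q),fit_rim(k,q[:,:2]))
for n,(u0,u1,v0,v1) in dict(shaker=(285,320,108,145),jar=(233,257,230,255),n1=(298,315,168,186),n2=(363,380,230,248)).items():
    q=p[v0:v1,u0:u1].reshape(-1,3); q=q[q[:,2]>.01]; print(n,q.max(0),q.mean(0))
E
```

```text
bench z 0.0002529209074466632
sq [(array([0.65582   , 0.13504383, 1.09183525]), np.float64(0.08499882327771655)), (array([ 0.65582   ,  0.13504383, -5.61225933]), np.float64(0.0012468916601905556))]
obl [(array([0.44932543, 0.24896426, 2.9848601 ]), np.float64(0.08365630237760487)), (array([0.44932543, 0.24896426, 6.12068957]), np.float64(0.000552602392676409))]
mat [(array([ 0.47380509, -0.0168896 ,  0.12125298]), np.float64(0.08931235879838559)), (array([ 0.47380509, -0.0168896 ,  3.26453781]), np.float64(0.0009638841975114474))]
rack [(array([ 0.63560065, -0.15550221, -3.77777228]), np.float64(0.0939436134520344)), (array([ 0.63560065, -0.15550221,  0.3319745 ]), np.float64(0.002632997641989746))]
round [[ 0.44415975 -0.25447571]]
ring zmax [0.00579148 0.04152912 0.05163949]
204 (array([0.4540729 , 0.24494844, 1.85024344]), np.float64(0.0010497861253112848))
square zmax [0.00585331 0.04768995 0.05293934]
237 (array([ 0.44620607, -0.25055211,  4.63463536]), np.float64(0.001115501691935262))
wa zmax [0.00408042 0.03367877 0.05198984]
223 (array([0.64026866, 0.1059608 , 0.65166738]), np.float64(0.0010627857129914514))
wb zmax [0.00247917 0.00747273 0.04921632]
178 (array([ 5.03896715e-01, -1.08066697e-03,  3.45116465e+00]), np.float64(0.0009379374760502493))
shaker [0.69939891 0.03038489 0.09698074] [0.66941772 0.00307297 0.07595677]
jar [0.47557253 0.13794957 0.04880052] [0.45941985 0.12029828 0.04106451]
n1 [0.59480116 0.00848512 0.0470025 ] [ 0.58233704 -0.00272836  0.02696585]
n2 [ 0.47103618 -0.11360191  0.0466564 ] [ 0.45953216 -0.12337566  0.02767346]
```

```bash
cat >> h.py <<'E'
B=dict(sq=np.array([.6558,.1350,.671]),obl=np.array([.4493,.2490,-.1625]),round=np.array([.4442,-.2545,0]),rack=np.array([.6356,-.1555,.332]))
HOV=.20
def rot(psi): return [0,P2,(psi+np.pi)%(2*np.pi)-np.pi]
def q6(x,y,psi,z=HOV):
    q=inverse_kinematics([x,y,z],rot(psi)); return 9 if q is None else abs(q[5])
def choose(pick,place,thp,dth):
    "jaw yaw for the pick (jaw axis at thp) so that pick and place (turned dth) both suit joint 6"
    return min((max(q6(*pick,p),q6(*place,p+dth)),p) for p in (thp-P2,thp+P2))
def look(kind,x,y,zt,name=None,r=.06):
    c=get_calibration('wrist'); im,d=get_image('wrist'); p=cloud(d,c).reshape(-1,3)
    if name: cv2.imwrite(f'pics/{name}.png',im[...,::-1])
    k=(np.abs(p[:,2]-zt)<.005)&(np.hypot(p[:,0]-x,p[:,1]-y)<r)
    return (k.sum(),)+fit_rim(kind,p[k][:,:2])
def pick(x,y,psi,zb):
    move_l([x,y,zb+.006],feed=.2,max_force=15) and print('touch down')
    gripper_to(.03,40); o=observe(); print('grip',round(o['opening'],4),o['eef_pos'],'t',o['time_s'])
    move_l([x,y,HOV+.03],feed=.2)
def place(x,y,psi,zb):
    movep([x,y,HOV+.03],rot(psi))
    print('touch',move_l([x,y,zb+.007],feed=.15,max_force=10),observe()['eef_pos'],'open',observe()['opening'])
    gripper_to(.085); move_l([x,y,HOV],feed=.25); print('t',observe()['time_s'])
E
python3 - <<'E'
from h import *
x,y=.4541,.2449; R=B['rack']
s,p=choose((x,y),R[:2],B['obl'][2],0); print(s,p)
movep([x,y,HOV],rot(p)); print(observe()['eef_pos'],observe()['time_s'])
print(look('ring',x,y,.05,'w1'))
E
```

```text
0.504155669821925 -1.7332963267948966
[0.45388403 0.24571169 0.20013349] 1.775
(np.int64(601), array([0.45596444, 0.24844311, 5.34490489]), np.float64(0.0010133291929009492))
```

View pics/w1.png

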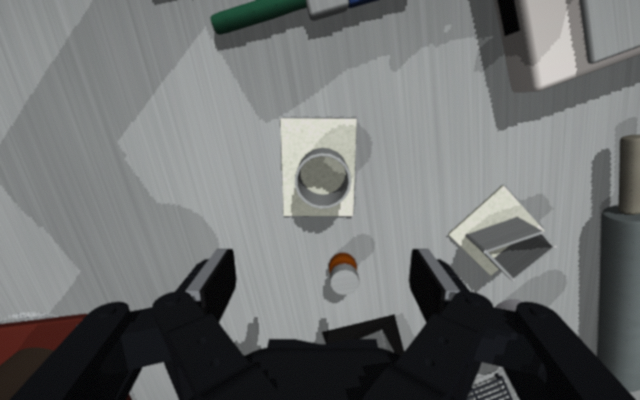

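```bash
python3 - <<'E'
from h import *
c=get_calibration('wrist')
R=lambda x,y:np.array([[-x,-y],[x,-y],[x,y],[-x,y]])/2
for s in (1,-1): print('obl wrist',fit_corners(R(.084,.114),unproj([(280,118),(356,118),(353,216),(284,216)],c,.005)[::s]))
x,y=.455,.2467; p=-1.7333; k=B['rack']
movep([x,y,HOV],rot(p)); pick(x,y,p,.005)
place(k[0],k[1],p,.014)
print(look('ring',k[0],k[1],.059))
# on to wedge_a
w=np.array([.6403,.1060,.6517]); g=xf(w,np.array([[.03,0]]))[0]
s,p=choose(g,B['obl'][:2],w[2],B['obl'][2]-w[2]); print('psi',s,p)
movep([*g,HOV],rot(p)); print(look('wedge',*g,.05,'w2',r=.05))
E
```

```text
obl wrist (array([ 0.45126395,  0.25211938, -0.15849453]), np.float64(0.08373270817750575))
obl wrist (array([ 0.45126395,  0.25211938, -3.30205953]), np.float64(0.000440111614011901))
grip 0.0581 [0.45609096 0.24713645 0.0126479 ] t 3.5417
touch True [ 0.6340889  -0.15490617  0.02175106] open 0.058158332549504275
t 8.9917
(np.int64(641), array([ 0.63545218, -0.15373311,  4.68654347]), np.float64(0.001005864176234011))
psi 0.5834293523136242 -0.9190963267948966
(np.int64(750), array([0.64214115, 0.10961785, 0.64689525]), np.float64(0.0010193839247541255))
```

View pics/w2.png

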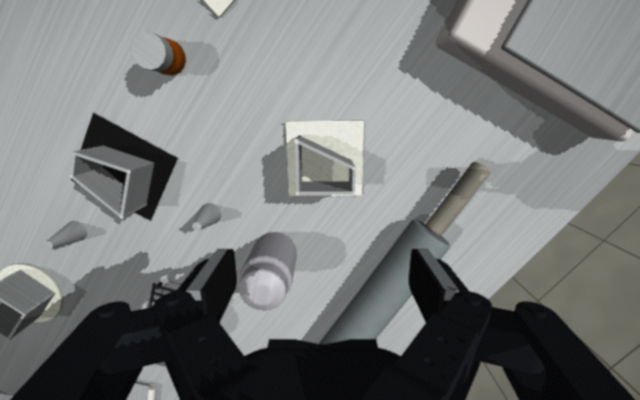

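```bash
python3 - <<'E'
from h import *
c=get_calibration('wrist')
R=lambda x,y:np.array([[-x,-y],[x,-y],[x,y],[-x,y]])/2
print('sq wrist',fit_corners(R(.086,.086),unproj([(284,122),(364,121),(362,196),(286,197)],c,.005)[::-1]))
w=np.array([.6412,.1078,.649]); O=np.array([.4503,.2506,-.1605])
g=xf(w,np.array([[.03,0]]))[0]; p=w[2]-P2
movep([*g,HOV],rot(p)); pick(*g,p,.005)
t=xf(O,np.array([[0,-.032]]))[0]; place(*t,O[2]-P2,.005)
print('wa in obl: seen',look('wedge',*t,.05,r=.05),'wanted',xf(O,np.array([[-.03,-.032]])),O[2])
# on to the square
x,y,th=.4462,-.2506,-.0778; S=B['sq']
s,p,d=min((*choose((x,y),S[:2],th+k,dd-th),dd-th) for k in(0,P2) for dd in (S[2],S[2]-P2)); print('psi',s,p,d)
movep([x,y,HOV],rot(p)); print(look('square',x,y,.05,'w3'))
E
```

```text
sq wrist (array([0.65744998, 0.13640619, 3.79755948]), np.float64(0.0016128495257010185))
grip 0.0595 [0.66649954 0.1260337  0.01292916] t 11.875
touch True [0.44366915 0.21843405 0.01284857] open 0.05911310626024111
t 16.7667
wa in obl: seen (np.int64(736), array([0.41565469, 0.22536369, 6.12359783]), np.float64(0.0009792057103704698)) wanted [[0.4155716  0.22380563]] -0.1605
psi 0.5881284988805415 -1.6485963267948966 0.7488
(np.int64(761), array([ 0.44782524, -0.24951766,  4.63681028]), np.float64(0.0010078150283153724))
```

View pics/w3.png

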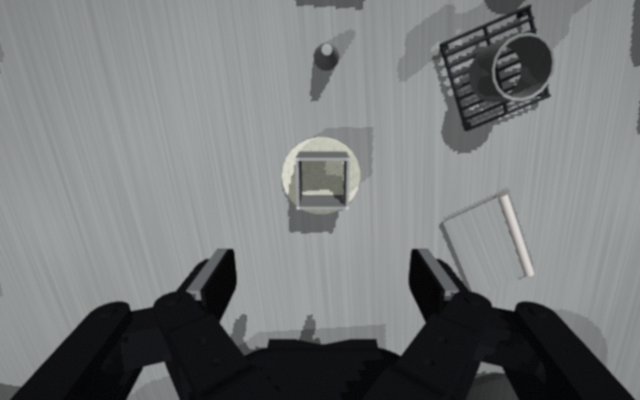

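```bash
python3 - <<'E'
from h import *
print('round wrist',unproj([(320.5,174.5)],get_calibration('wrist'),.005))
x,y,th=.447,-.2500,-.0767; S=np.array([.6566,.1357,.663]); p=th-P2
movep([x,y,HOV],rot(p)); pick(x,y,p,.005)
place(*S[:2],S[2]-P2,.005)
print('square seen',look('square',*S[:2],.05),S)
# ring on the rack
x,y=.6346,-.1545; s,p=choose((x,y),B['round'][:2],B['rack'][2]-.5,0); print('psi',s,p)
movep([x,y,HOV],rot(p)); print(look('ring',x,y,.059,'w4'))
pick(x,y,p,.014)
place(.4450,-.2540,p,.005)
print('ring seen',look('ring',.445,-.254,.05,'w5'))
# over wedge_b
w=np.array([.5039,-.0011,3.4512]); g=xf(w,np.array([[.03,0]]))[0]; O=np.array([.4503,.2506,-.1605+np.pi])
s,p=choose(g,xf(O,np.array([[0,-.032]]))[0],w[2],O[2]-w[2]); print('psi',s,p)
movep([*g,HOV],rot(p)); print(look('wedge',*g,.047,'w6',r=.05))
E
```

```text
round wrist [[ 0.44559187 -0.24998329]]
grip 0.0534 [ 0.44782936 -0.25064258  0.01225568] t 20.3167
touch True [0.65534394 0.13550186 0.01235685] open 0.053502081292199105
t 25.8917
square seen (np.int64(741), array([0.65607551, 0.1367516 , 0.66096505]), np.float64(0.0009410406790515802)) [0.6566 0.1357 0.663 ]
psi 0.5064277559864196 -1.7387963267948965
(np.int64(644), array([ 0.6354644 , -0.1537546 ,  0.90166308]), np.float64(0.0010243647495788363))
grip 0.0581 [ 0.63593144 -0.15495943  0.02211475] t 28.5333
touch True [ 0.4438113  -0.25274769  0.01318283] open 0.05793781392226666
t 33.2667
ring seen (np.int64(610), array([ 0.44510945, -0.25185535,  3.8832996 ]), np.float64(0.0010005259394086806))
psi 0.5679887357568081 5.021996326794897
(np.int64(714), array([5.05445159e-01, 2.19609688e-03, 3.45023488e+00]), np.float64(0.0009981410422468077))
```

View pics/w5.png

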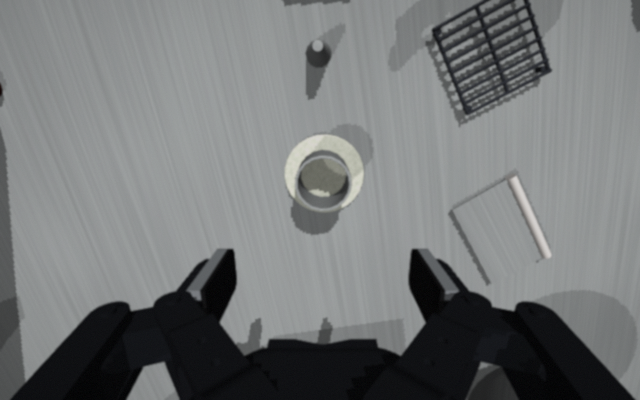

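View pics/w6.png

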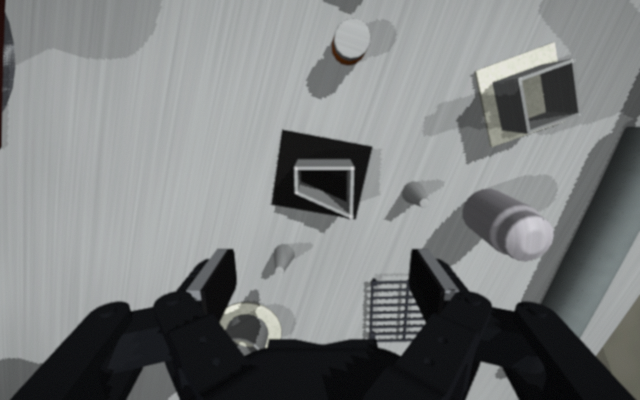

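```bash
python3 - <<'E'
from h import *
w=np.array([.5047,.0005,3.4507]); O=np.array([.4503,.2506,-.1605+np.pi]); p=w[2]+P2
g=xf(w,np.array([[.03,0]]))[0]
movep([*g,HOV],rot(p)); pick(*g,p,.002)
t=xf(O,np.array([[0,-.032]]))[0]; place(*t,O[2]+P2,.005)
a=xf(B['obl'],np.array([[0,-.032]]))[0]
for q in (t,a): print('seen',look('wedge',*q,.05,'w7',r=.042))
set_joints([1.4,.22,1.526,0,1.395,-.126])
print(observe()['time_s'])
im,d=get_image('top'); cv2.imwrite('pics/top1.png',cv2.resize(im[100:290,140:470],(800,460),interpolation=cv2.INTER_CUBIC)[...,::-1])
pc=cloud(d,get_calibration('top')).reshape(-1,3)
I=lambda o,x:(inv(o,np.array([x[:2]]))[0]*1e3).round(1)
for n,k,(x,y),bd,r in [('ring','ring',(.4442,-.2545),'round',.045),('square','square',(.6558,.135),'sq',.05),('wa','wedge',a,'obl',.042),('wb','wedge',t,'obl',.042)]:
    q=pc[(np.abs(pc[:,2]-.05)<.008)&(np.hypot(pc[:,0]-x,pc[:,1]-y)<r)]
    f,e=fit_rim(k,q[:,:2]); o=B[bd]; print(n,I(o,f),f[2]-o[2],'rms',e,'z95',np.percentile(q[:,2],95))
q=pc[(np.hypot(pc[:,0]-.667,pc[:,1]-.003)<.06)&(pc[:,2]>.01)]; print('shaker',q.mean(0),q.max(0))
E
```

```text
grip 0.0594 [ 0.47732104 -0.00881129  0.00934523] t 36.05
touch True [0.45412467 0.28139715 0.01237413] open 0.05949895911400793
t 41.125
seen (np.int64(907), array([0.4845232 , 0.27809296, 2.99526585]), np.float64(0.004681982383576199))
seen (np.int64(836), array([ 0.41632466,  0.22579733, -0.14721633]), np.float64(0.004114029125312206))
43.2
ring [-0.8  1.6] -0.17985029185786375 rms 0.0009801504148829593 z95 0.05278040226028097
square [-2.3 -0.7] 4.708148859512301 rms 0.0010373559270108318 z95 0.0527727980952247
wa [-30.  -31.6] 6.299937307991076 rms 0.004571528719596778 z95 0.052674003136987245
wb [28.7 31.4] 3.150359665444816 rms 0.004305678139482295 z95 0.05272692048599869
shaker [0.66929571 0.00313075 0.07594448] [0.69985843 0.0303206  0.0960619 ]
```

View pics/w7.png

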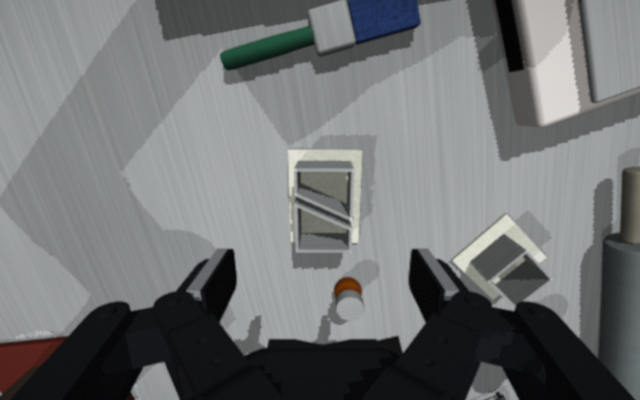

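View pics/top1.png

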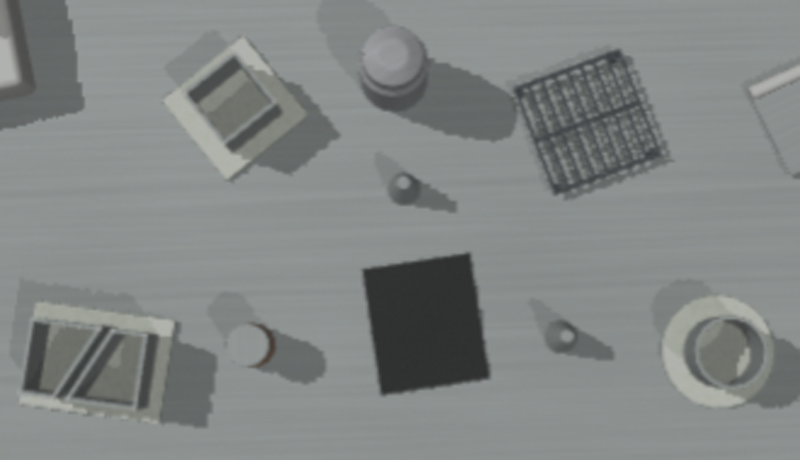

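All four frames sit as intended: the wedges form a rectangle on the oblong board (pic ~(98,360)), the square is on its board (~(235,105)), the ring is on the round one (~(720,352)), and the shaker has not moved. Handing in.

```bash
python3 -c "
from plant import *
job_done(); print(observe()['time_s'])"
```

```text
the job is handed in; nothing more can be done
the job is handed in; nothing more can be done
```

All four frames are on their own boards and the job is handed in, at about 43 s of the 125 s allowed. I set the ring aside on the rack, then moved wedge_a to the oblong board and the square to the square board. After that the ring went from the rack to the round board and wedge_b to the oblong board.

Last checks, from the top camera's depth after the arm had withdrawn:

| Item | Result | Limit |
|---|---|---|
| Ring | about 2 mm from the board centre | 12 mm |
| Square | about 2.4 mm from the board centre, angle within about 0.01 rad | 12 mm, 0.2 rad |
| wedge_a | at (-30.0, -31.6) mm, wanted (-30, -32), angle within about 0.02 rad | 10 mm, 0.2 rad |
| wedge_b | at (28.7, 31.4) mm, wanted (30, 32), angle within about 0.01 rad | 10 mm, 0.2 rad |
| Shaker | moved less than 1 mm | 30 mm |

- **Height:** all the rims are at the height expected for frames standing flat. I did not measure tilt separately.
- **Camera disagreement:** the wrist and top cameras differed by 1 to 5 mm in absolute position, so I aimed at about the middle of the two.
- **Weaker fits:** the final wedge fits had larger residuals, about 4.5 mm against 1 mm earlier. I put this down to points from the neighbouring wedge falling inside the fitting window. The pictures show the pair packed correctly with a narrow gap.

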